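# Trial-fit a taper post in the dusting stand

## Robot

A 6-joint arm with a two-finger parallel gripper is mounted at the origin on the work surface. World frame = base frame: x ahead of the robot, y to its left, z up, the work surface at z = 0. Lengths are in m, angles in rad, forces in N, time in s.
With the tool pointing down it reaches from about 0.275 to 0.975 m from the base axis. Payload 8.4 kg.
Tool frame: the origin (TCP) lies at the very end of the fingers, on their centre line; the grasp point (between the pads) lies ctrl.hold_point_z behind it (ctrl.hold_point_z is the distance from the TCP to the grasp point, in m); z points along the fingers, y is the line along which they close (so a half turn about z gives the same grasp; the last joint's range is limited). The gripper opens to 92 mm and grips with 3 to 60 N. Pads are 20 mm wide; open, the fingers measure 128 mm over their backs; the gripper's body (75 mm by 189 mm) begins 69 mm behind the grasp point.
Start: joints at [-1.31, 0.353, 1.633, -0, 1.155, -0.002], TCP at [0.162, -0.604, 0.215] pointing down, gripper open.
Joint ranges: [-2.63, 2.63], [-0.92, 2.1], [0.06, 2.66], [-1.3, 4.44], [0, 2.69], [-3.02, 3.02]. Speed limits (rad/s): [2.22, 2.22, 2.79, 3.14, 3.14, 3.14].

## Interface

Orientations are given as a unit quaternion [x, y, z, w].
In Python, from bench import ctrl gives the robot as it stands.
- The arm moves only by the tool move_arm, never from a script. Its argument "commands" is a list of rows, each a list of 7 numbers: the shift along the tool's x, y, z in mm, then the turn, a rotation vector about the tool's x, y, z in degrees, then the opening, from 0 (shut) to 1 (fully open). A call has 1 to 20 rows; each row shifts and turns the commanded pose from where the row before left it, along the tool's axes as they then stand; what a row does not reach is not made up. A row lasts 1/8 s, in which the tool goes at most 62.5 mm and 10.7 degrees, less where a joint would pass 70% of its speed; a pose out of reach is approached as far as the arm can. A call with a gripper value outside its range is refused whole. The fingers move at their own pace and stop on an object; "force" is the grip in N (left out, the last holds). Time passes only in rows, so rows that do not move let the fingers close. It gives the time, the measured TCP pose, the force, the opening and the grip force at its end, in the units of the state.
- ctrl.state(): the state, without advancing time (a new reading comes with each control period).
- ctrl.read_camera(name): name is "scene" or "side" or "wrist"; returns the picture (480x640x3 uint8, red, green, blue); there is no depth.
- ctrl.calibration(name): a dict with "mtx" (3x3 intrinsics, pixels), "position" and "rotation" of the camera in the world; the wrist camera has in their place "hand_eye" (4x4, takes a point from camera to tool coordinates, whose origin is the TCP and whose axes are the flange's). Camera axes: x right, y down, z forward; pixel columns grow to the right and rows downward; lengths in m; the calibration is good to about 2 mm. A picture is of the moment at which its call begins: read the wrist's pose just before it. calibration takes no time and is no camera call.
- ctrl.hand_in(): hands the job in; it is judged then, once.
The state is a dict: "clock": time; "joints": joint angles; "joint_vel": joint speeds; "joint_torque": joint torques, N m; "tool_pos": TCP position; "eef_rot": TCP orientation; "contact_force": force on the tool from outside, world axes, zero at the start; "ft_torque": the same for the moment, N m; "opening": opening from 0.0 (shut) to 1.0 (fully open); "grip_force": force on a finger pad.
Only numpy, scipy, OpenCV 4.12 (cv2) and the standard library are available. Lean on these libraries where they do the work, as an engineer would, in place of code of your own. Each camera call takes 0.05 s, during which the arm holds its last target. There are 200 camera calls.

## Task

Try the fit of the orange-headed taper post in the blue dusting stand: take it from its rack, push it gently into the bore with a twist so that its tang finds the drive slot, seat it fully home with its collar down on the rim, and let go. Then free it with the red-handled wedge, not by pulling: slide the blade along the brass rails through the tunnel under the post until the wedge's handle comes up against the rails, and leave wedge and post standing there, the post raised loose on the blade. Push gently, never harder than about 60 N anywhere, and do not disturb the powder jar, glove box, brush and loupe.

Things in the scene. Friction and masses are not known exactly. Their poses are not given: they have to be found in the camera images.
- post_head (a point): Centre of the loose taper post's orange head, the part to grip: 44 mm along its x, 20 along y, 40 tall (top 20 mm above this point; black stripe along x on top). Upright, z up. Under the head a collar 48 mm across, its underside 26 mm below this point. Mass about 0.2 kg. At the start the collar rests on the rack and the shank hangs loosely in its hole.
- post_nose (a point): Lowest end of the post's steel shank, 96 mm below the head's centre; axes as the head's. From here up: round nose 7 mm across, 4 mm long; flat tang 16 mm wide along x, 6 mm thick along y, up to 24 mm; cone 18 mm across there, widening to 29 mm at the collar's underside, 70 mm up.
- stand: Fixed blue dusting stand; origin on the table, on the axis of the upright bore, z up. Round housing 64 mm across, flat rim 90 mm high. Bore 34 mm wide with four sprung brass leaves that grip the cone over the last 7 mm of its way (about 8 to 15 N of push) and hold it by friction. Post fully home: collar on the rim, head centre 116 mm above the table.
- stand_slot (a point): Centre of the top of the steel drive plate in the stand's bore, 40 mm above the table; axes as the stand's. Its slot, 20 by 8.5 mm, takes the tang and centres the nose. The slot's length is the stand's x axis turned about z by a hidden angle within 0.6 rad either way; only a twist over 0.15 N m turns it. While the tang is not in line the post stops 16 mm above home.
- stand_mouth (a point): Centre of the stand's flat rim, 90 mm above the table on the bore axis; axes as the stand's.
- stand_rails (a point): Point on the tunnel floor, 14 mm above the table, midway between the outer ends of the brass rails, 85 mm from the bore axis on the stand's -y side; axes as the stand's. The rails are 16 mm apart, 10 mm tall, run to the housing at y = -32 mm and lead into the tunnel (16 mm wide, along y, right through under the bore). The apron floor goes on out to y = -135 mm, 100 mm wide.
- wedge_grip (a point): Point on the axis of the loose wedge's red upright square handle (24 by 24 mm, 68 mm tall), 44 mm above its flat underside; z up. The steel blade, 10 mm wide, runs along +y. Mass about 0.18 kg, mostly near the handle. Fully driven: handle front on the rail ends, handle axis 97 mm from the bore axis, blade flat on the tunnel floor, post raised about 9 mm.
- wedge_tip (a point): Lower edge of the blade's tip, at underside level, 152 mm from the handle's axis; axes as the wedge's. The blade's top is 4 mm high here, rises 1 in 5 to 16 mm at 60 mm from the tip, then stays 16 mm. It meets a seated post's nose when the tip is about 10 mm past the bore axis; from there driving takes about 6 to 20 N.
- rack: Fixed grey block, 70 by 70 mm, 80 mm tall, with a 35 mm hole in which the post waits; origin at the centre of its underside.
- powder_jar: Bystander: closed round powder jar, 84 mm across, 38 mm tall; origin at the centre of its underside.
- glove_box: Bystander: black and purple glove box 120 (x) by 240 (y) by 75 mm tall; origin at the centre of its underside.
- brush: Bystander: dusting brush (blue handle, brown head) lying along its x axis, handle to -x, 195 mm long, 36 mm wide, 20 mm high; origin on the table below the front end of the handle.
- loupe: Bystander: green loupe 48 mm across, 36 mm tall; origin at the centre of its underside.
Not all that is in view belongs to the job. What is shaped like the part that bears post_head but green is not meant. Leave any turquoise look-alike of the part that bears wedge_grip alone.

How it is judged:
On the way, in this order (a step that is already met when the one before it is completed fails the run):
1. the post is fully home in the stand, collar on the rim, and let go (z of post_head in the frame of stand between 0.112 and 0.1178 m and horizontal distance between post_head and stand_mouth below 0.004 m and angle between post_head's own z axis and vertical below 0.06 rad and contact force between the fingers and post below 0.1 N), for 0.2 s.
2. the wedge's tip is in the tunnel while the untouched post is still home (all of step 1 and x of wedge_tip in the frame of stand between -0.006 and 0.006 m and z of wedge_tip in the frame of stand between 0.008 and 0.024 m and y of wedge_tip in the frame of stand between -0.025 and 0.025 m), for 0.04 s.
3. the wedge has lifted the post free, the fingers not touching the post (z of post_head in the frame of stand above 0.1225 m and contact force between the fingers and post below 0.1 N and contact force between wedge and post above 0.3 N and x of wedge_tip in the frame of stand between -0.006 and 0.006 m and z of wedge_tip in the frame of stand between 0.008 and 0.024 m and y of wedge_tip in the frame of stand above 0.045 m), for 0.1 s.
At the end, for the whole second after the job is handed in: The wedge is driven through the tunnel to within 6 mm of its handle touching the rail ends, flat on the tunnel floor; the post stands upright (within 0.12 rad) in the bore, raised 6.5 to 14 mm above home on the blade; both are released and at rest (z of post_head in the frame of stand between 0.1225 and 0.13 m and horizontal distance between post_head and stand_mouth below 0.008 m and angle between post_head's own z axis and vertical below 0.12 rad and x of wedge_tip in the frame of stand between -0.006 and 0.006 m and z of wedge_tip in the frame of stand between 0.008 and 0.024 m and y of wedge_tip in the frame of stand between 0.049 and 0.06 m and angle between wedge_tip's own z axis and vertical below 0.08 rad and linear speed of each of post, wedge below 0.02 m/s and contact force between the fingers and post below 0.1 N and contact force between the fingers and wedge below 0.1 N).
It fails at once if the post was pressed into the stand with more than 100 N in all (contact force between post and stand above 100 N).
It fails at once if the wedge was forced against the stand with more than 100 N in all (contact force between wedge and stand above 100 N).
It fails at once if the wedge was forced against the post with more than 100 N in all (contact force between wedge and post above 100 N).
It fails at once if a bystander was disturbed (moved more than 20 mm) (distance of any of powder_jar, glove_box, brush, loupe from where it was at the start of the episode above 0.02 m).
It also fails if it takes over 72 s, if anything falls off the work surface, if the arm or the gripper's body presses on something with over 40 N, if the wrist force passes 120 N, or if a joint passes its speed limit or range.

## Working session

There is one attempt and no reset: what is moved stays moved. The work goes in short steps, Python scripts to look and compute and a tool call to move; the robot and the scene stay as the last step left them, time stands still between calls to the robot, and variables do not carry over. Pictures are saved under pics/ and viewed, at most 11 in all, crops included, and the job is handed in when it is done.

Besides the shell and the picture viewer there is one more tool, called after ">>>" by a JSON object that holds its "method" and its "body", one argument or row to a line. move_arm: Moves the arm, as the interface text tells. Its arguments: {"type":"object","properties":{"commands":{"type":"array"},"force":{"type":"number"}},"required":["commands"]}

```bash
mkdir -p pics; ls
python3 - <<'E'
from bench import ctrl
import cv2,numpy as np
print(ctrl.state(),ctrl.hold_point_z)
for n in ["scene","side","wrist"]:
    im=ctrl.read_camera(n); cv2.imwrite(f"pics/{n}0.png",im[:,:,::-1]); print(n,ctrl.calibration(n))
a=cv2.imread("pics/scene0.png");b=cv2.imread("pics/side0.png")
E
```

```text
pics
{'clock': 0.0, 'joints': array([-1.31037243e+00,  3.53648103e-01,  1.63412954e+00, -1.93003312e-05,
        1.15520353e+00, -2.40122398e-03]), 'joint_vel': array([ 9.65113340e-06, -3.65463687e-04,  1.93413653e-03,  2.25884491e-04,
       -2.77473829e-04, -1.05707861e-03]), 'joint_torque': array([ 3.46192726e-03, -5.93839109e+01, -3.34208000e+01,  7.00158463e-02,
        2.32582149e-02, -9.86757846e-05]), 'tool_pos': array([ 0.162246  , -0.60305818,  0.2138657 ]), 'eef_rot': array([ 9.91377038e-01,  1.31038491e-01, -9.80714061e-05, -6.87351717e-04]), 'contact_force': array([ 0.17786127, -0.19461143, -0.18888995]), 'ft_torque': array([-0.00723613,  0.00458258, -0.04534894]), 'grip_force': 0.0, 'opening': 0.9998715166584179} 0.0187
scene {'mtx': array([[532.30079227,   0.        , 323.22751003],
       [  0.        , 532.30079227, 240.87923052],
       [  0.        ,   0.        ,   1.        ]]), 'position': array([ 1.37573959, -0.38455999,  0.98007562]), 'rotation': array([ 0.78019661,  0.49880503, -0.20003129, -0.32011602])}
side {'mtx': array([[528.49540393,   0.        , 324.61146714],
       [  0.        , 528.49540393, 232.06848898],
       [  0.        ,   0.        ,   1.        ]]), 'position': array([ 0.30405105, -0.63872968,  0.77967387]), 'rotation': array([ 0.9059874 , -0.19427716,  0.07202715, -0.36912776])}
wrist {'mtx': array([[343.94363171,   0.        , 319.26164719],
       [  0.        , 343.94363171, 239.85546201],
       [  0.        ,   0.        ,   1.        ]]), 'hand_eye': array([[ 9.00903839e-05, -9.57291317e-01, -2.89125104e-01,
         8.26925121e-02],
       [ 9.99999881e-01, -5.23700305e-05,  4.84993337e-04,
         2.52637381e-04],
       [-4.79421401e-04, -2.89125113e-01,  9.57291199e-01,
        -1.70149138e-01],
       [ 0.00000000e+00,  0.00000000e+00,  0.00000000e+00,
         1.00000000e+00]])}
```

View pics/scene0.png

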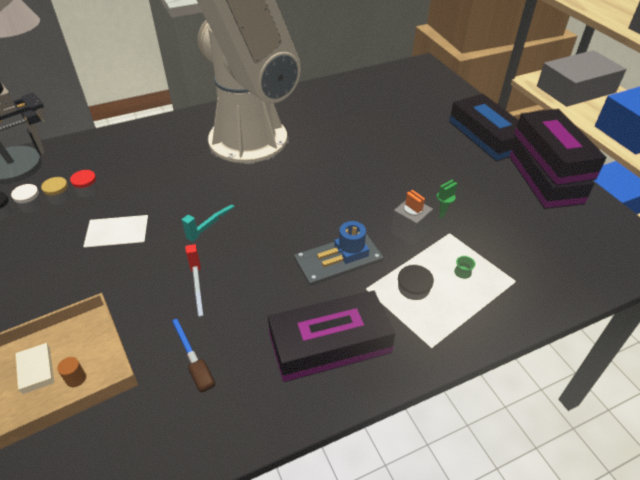

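View pics/side0.png

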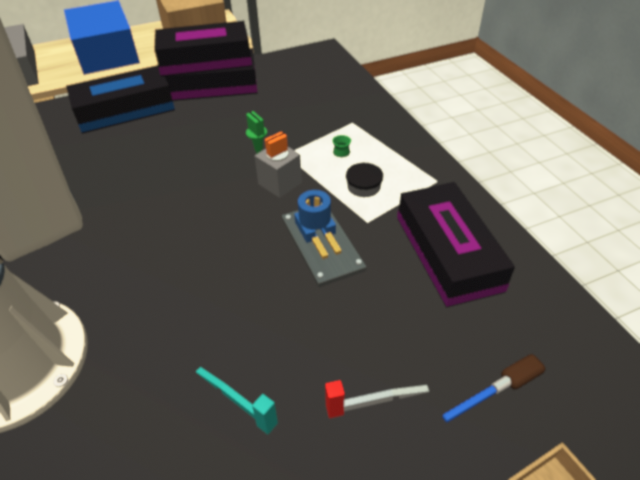

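Candidates:
- **Post:** the orange head at scene (415,201) / side (276,144) is the one. The green look-alike is at scene (447,192), and the orange-brown cup in the tray is at scene (70,370).
- **Wedge:** the red handle at scene (193,256) / side (335,398) is the one. The turquoise look-alike is at scene (190,227), and the red disc is at (83,178).

The stand is the blue ring at scene (351,236) / side (314,208).

```bash
cat > h.py <<'E'
from bench import ctrl
import cv2,numpy as np
from scipy.spatial.transform import Rotation as R
def cam(n,st=None):
    c=ctrl.calibration(n)
    if n=="wrist":
        T=np.eye(4);T[:3,:3]=R.from_quat(st["eef_rot"]).as_matrix();T[:3,3]=st["tool_pos"]
        T=T@c["hand_eye"];return c["mtx"],T[:3,:3],T[:3,3]
    return c["mtx"],R.from_quat(c["rotation"]).as_matrix(),np.array(c["position"])
def ray(C,uv):
    K,Rm,p=C; uv=np.atleast_2d(np.asarray(uv,float)); d=np.c_[uv,np.ones(len(uv))]@np.linalg.inv(K).T@Rm.T
    return p,d
def onz(C,uv,z):
    p,d=ray(C,uv); return p+d*((z-p[2])/d[:,2])[:,None]
def tri(C1,a,C2,b):
    p,d=ray(C1,a);q,e=ray(C2,b);d=d[0];e=e[0]
    s=np.linalg.lstsq(np.c_[d,-e],q-p,rcond=None)[0];x=p+s[0]*d;y=q+s[1]*e
    return (x+y)/2,np.linalg.norm(x-y)
def proj(C,X):
    K,Rm,p=C; c=(np.atleast_2d(X)-p)@Rm@K.T; return c[:,:2]/c[:,2:]
def mask(bgr,h0,h1,s=120,v=60):
    h=cv2.cvtColor(bgr,cv2.COLOR_BGR2HSV); return cv2.inRange(h,(h0,s,v),(h1,255,255))
def blobs(m,amin=30):
    n,l,st,c=cv2.connectedComponentsWithStats(m); return [(c[i].round(1),st[i]) for i in range(1,n) if st[i][4]>=amin],l
E
python3 - <<'E'
from h import *
S,D=cam("scene"),cam("side")
a=cv2.imread("pics/scene0.png");b=cv2.imread("pics/side0.png")
for nm,h0,h1,s in [("red",0,3,180),("orange",4,14,170),("blue",100,118,120),("brass",18,28,100),("turq",82,95,120),("green",55,75,120)]:
    for t,i,C in (("scene",a,S),("side",b,D)):
        print(nm,t,[(tuple(c),int(st[4]),onz(C,c,0)[0,:2].round(3).tolist()) for c,st in blobs(mask(i,h0,h1,s))[0]])
for nm,p,q in [("head",(415,201),(276,144)),("handle",(193,256),(335,398)),("rim",(352,231),(314,200)),("bladetip",(199,313),(428,388)),("turq",(190,227),(264,412)),("green",(447,192),(256,125))]:
    print(nm,tri(S,p,D,q))
E
```

```text
red scene [((np.float64(82.7), np.float64(178.1)), 320, [-0.01, -0.499]), ((np.float64(192.0), np.float64(254.6)), 188, [0.417, -0.293])]
red side [((np.float64(334.3), np.float64(397.9)), 575, [0.468, -0.282])]
orange scene [((np.float64(415.1), np.float64(196.5)), 102, [0.46, 0.335]), ((np.float64(67.7), np.float64(365.9)), 260, [0.619, -0.612])]
orange side [((np.float64(275.9), np.float64(143.1)), 395, [0.617, 0.388])]
blue scene [((np.float64(622.5), np.float64(118.2)), 1938, [0.406, 1.181]), ((np.float64(491.9), np.float64(115.5)), 364, [0.212, 0.791]), ((np.float64(479.8), np.float64(141.5)), 312, [0.318, 0.662]), ((np.float64(620.3), np.float64(184.3)), 1381, [0.66, 0.905]), ((np.float64(352.3), np.float64(230.3)), 291, [0.507, 0.112]), ((np.float64(337.5), np.float64(241.7)), 31, [0.528, 0.059]), ((np.float64(363.9), np.float64(248.7)), 35, [0.578, 0.109]), ((np.float64(346.8), np.float64(253.2)), 68, [0.574, 0.062]), ((np.float64(181.8), np.float64(335.2)), 223, [0.643, -0.377])]
blue side [((np.float64(100.7), np.float64(35.8)), 3665, [0.3, 1.177]), ((np.float64(116.2), np
[... 1569 characters left out ...]
4(198.7)), 72, [0.505, 0.413])]
green side [((np.float64(255.4), np.float64(129.4)), 523, [0.589, 0.464]), ((np.float64(341.3), np.float64(145.3)), 248, [0.759, 0.312])]
head (array([0.5734424 , 0.24712852, 0.10545488]), np.float64(0.0018538524314414097))
handle (array([ 0.46062973, -0.29721836,  0.03772582]), np.float64(0.004071225947999248))
rim (array([0.58512685, 0.06732212, 0.08703116]), np.float64(0.0014049303734944433))
bladetip (array([ 0.6077556 , -0.32879301,  0.00813994]), np.float64(0.003971908734338679))
turq (array([ 0.35659479, -0.27538863,  0.0359137 ]), np.float64(0.00021143308039595716))
green (array([0.56312425, 0.35267813, 0.09027243]), np.float64(0.00039187735818087927))
```

View pics/wrist0.png

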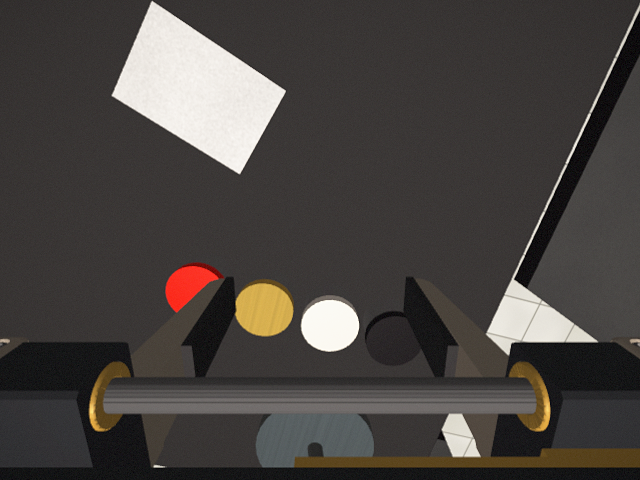

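```bash
cat >> h.py <<'E'
def plan(x,y,z,yaw,N):
    "N equal rows taking the tool (pointing down) to TCP x,y,z and yaw (deg, direction of tool x)"
    s=ctrl.state();R0=R.from_quat(s["eef_rot"]);a=np.radians(yaw)
    X=np.array([np.cos(a),np.sin(a),0]);Z=np.array([0,0,-1.]);R1=R.from_matrix(np.c_[X,np.cross(Z,X),Z])
    rv=(R0.inv()*R1).as_rotvec();r=R.from_rotvec(rv/N).as_matrix()
    M=sum(np.linalg.matrix_power(r,k) for k in range(N))
    t=np.linalg.solve(M,R0.inv().apply(np.array([x,y,z])-s["tool_pos"]))
    print("rows",N,(t*1e3).round(2).tolist(),np.degrees(rv/N).round(2).tolist())
def yawof(s): 
    v=R.from_quat(s["eef_rot"]).as_matrix()[:,0];return np.degrees(np.arctan2(v[1],v[0]))
E
python3 -c "
from h import *
plan(.58,.157,.30,90,20)"
```

```text
rows 20 [45.83, -8.54, -4.29] [-0.0, -0.0, -3.75]
```

>>> {"method": "move_arm", "body": {
  "commands": [
    [45.8,-8.5,-4.3,0,0,-3.75,1],
    [45.8,-8.5,-4.3,0,0,-3.75,1],
    [45.8,-8.5,-4.3,0,0,-3.75,1],
    [45.8,-8.5,-4.3,0,0,-3.75,1],
    [45.8,-8.5,-4.3,0,0,-3.75,1],
    [45.8,-8.5,-4.3,0,0,-3.75,1],
    [45.8,-8.5,-4.3,0,0,-3.75,1],
    [45.8,-8.5,-4.3,0,0,-3.75,1],
    [45.8,-8.5,-4.3,0,0,-3.75,1],
    [45.8,-8.5,-4.3,0,0,-3.75,1],
    [45.8,-8.5,-4.3,0,0,-3.75,1],
    [45.8,-8.5,-4.3,0,0,-3.75,1],
    [45.8,-8.5,-4.3,0,0,-3.75,1],
    [45.8,-8.5,-4.3,0,0,-3.75,1],
    [45.8,-8.5,-4.3,0,0,-3.75,1],
    [45.8,-8.5,-4.3,0,0,-3.75,1],
    [45.8,-8.5,-4.3,0,0,-3.75,1],
    [45.8,-8.5,-4.3,0,0,-3.75,1],
    [45.8,-8.5,-4.3,0,0,-3.75,1],
    [45.8,-8.5,-4.3,0,0,-3.75,1]
  ]
}}

```text
clock: 2.65
tool_pos: [0.5797, 0.1574, 0.3005]
eef_rot: [0.706, 0.708, -0.0, -0.0]
contact_force: [0.1, 0.9, 0.3]
opening: 1.002
grip_force: 0.0
```

>>> {"method": "move_arm", "body": {
  "commands": [
    [0,0,0,0,0,0,1],
    [0,0,0,0,0,0,1]
  ]
}}

```text
clock: 2.9
tool_pos: [0.5798, 0.1555, 0.3003]
eef_rot: [0.707, 0.707, -0.0, 0.0]
contact_force: [-0.0, -0.2, -0.4]
opening: 1.0
grip_force: 0.0
```

Run:
```python
from h import *
import pickle
s=ctrl.state();im=ctrl.read_camera("wrist")[:,:,::-1].copy()
cv2.imwrite("pics/w1.png",im);pickle.dump(s,open("w1.pkl","wb"))
print(s["tool_pos"],yawof(s),s["joints"])
```

```text
[0.57977883 0.15554675 0.3002889 ] 90.05799549640369 [ 2.59901969e-01  2.46299746e-01  1.58808704e+00 -4.96178858e-04
  1.30781035e+00  2.59019034e-01]
```

View pics/w1.png

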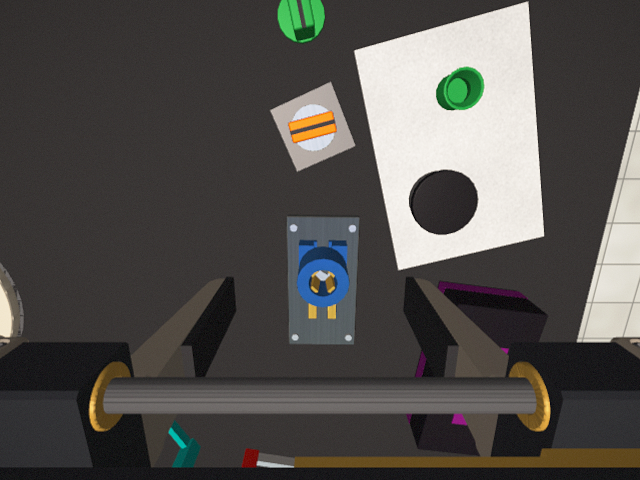

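The wrist view shows the orange head at (312,127) on the grey rack, with its stripe slanted. The green look-alike is at (301,15). The stand ring is at (322,280), with rails at (312,311) and (332,311) and apron screws at about (293,228), (352,228), (295,338) and (348,338).

Run:
```python
from h import *
import pickle
s=pickle.load(open("w1.pkl","rb"));C=cam("wrist",s);im=cv2.imread("pics/w1.png")
m=mask(im,4,20,150,90);m[:90]=0;m[170:]=0;m[:,:250]=0;m[:,370:]=0
m=cv2.morphologyEx(m,cv2.MORPH_CLOSE,np.ones((7,7)))
ct=max(cv2.findContours(m,0,1)[0],key=cv2.contourArea)
P=onz(C,ct[:,0,:],.126)[:,:2]; r=cv2.minAreaRect((P*1e4).astype(np.float32)); bx=cv2.boxPoints(r)/1e4
print("head rect",np.array(r[0])/1e4,np.array(r[1])/10,r[2]); print(bx.round(4).tolist())
# rim
b=mask(im,98,120,120,40);b[:210]=0;b[340:]=0;b[:,:280]=0;b[:,365:]=0
ct=max(cv2.findContours(b,0,1)[0],key=cv2.contourArea); 
hull=cv2.convexHull(ct)[:,0,:]
for y in range(240,312,6):
    xs=np.where(b[y])[0]; print(y,xs.min(),xs.max(),len(xs),end=" | ")
h=cv2.cvtColor(im,cv2.COLOR_BGR2HSV);br=cv2.inRange(h,(15,100,90),(32,255,255));br[:296]=0;br[340:]=0;br[:,:290]=0;br[:,350:]=0
print()
for c,st in blobs(br)[0]: print("rail",c,st,onz(C,c,.024)[0], onz(C,[c[0],st[1]+st[3]],.024)[0])
sc=cv2.inRange(im,(150,150,150),(255,255,255));
for c,st in blobs(sc,5)[0]:
    if 285<c[0]<362 and 215<c[1]<345: print("screw",c,st[4],onz(C,c,.014)[0])
cv2.imwrite("pics/w1c.png",cv2.resize(im[90:350,250:390],None,fx=2.2,fy=2.2,interpolation=cv2.INTER_CUBIC))
```

```text
head rect [0.57348628 0.24553513] [43.32619629 19.22442017] 14.450860023498535
[[0.5501000285148621, 0.24940000474452972], [0.5548999905586243, 0.23080000281333923], [0.5968999862670898, 0.24160000681877136], [0.5921000242233276, 0.26019999384880066]]
240 300 333 9 | 246 299 346 37 | 252 299 346 48 | 258 299 346 48 | 264 299 346 48 | 270 299 346 42 | 276 298 348 27 | 282 297 348 32 | 288 298 348 33 | 294 300 345 46 | 300 305 340 36 | 306 317 326 10 | 
rail [311.8 311.5] [308 304   9  15 121] [ 0.569825   -0.00612839  0.024     ] [ 0.56976172 -0.01832271  0.024     ]
rail [331.4 311.9] [327 305   9  14 111] [ 0.59820308 -0.00673469  0.024     ] [ 0.59833399 -0.01828232  0.024     ]
screw [293.  227.6] 41 [0.5444604  0.11673961 0.014     ]
screw [352.1 228. ] 43 [0.62554326 0.11627326 0.014     ]
screw [322.1 275.3] 81 [0.58462502 0.04621782 0.014     ]
screw [294.7 336.9] 29 [ 0.5434332  -0.05457558  0.014     ]
screw [347.9 337.4] 31 [ 0.6241132  -0.05532515  0.014     ]
```

View pics/w1c.png

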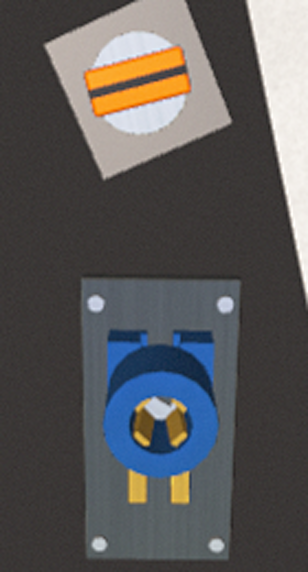

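>>> {"method": "move_arm", "body": {
  "commands": [
    [-34,1,30,0,0,0,1],
    [-34,1,30,0,0,0,1],
    [-34,1,30,0,0,0,1],
    [-34,1,30,0,0,0,1],
    [-34,1,30,0,0,0,1],
    [0,0,0,0,0,0,1],
    [0,0,0,0,0,0,1]
  ]
}}

```text
clock: 3.82
tool_pos: [0.5854, -0.0146, 0.1511]
eef_rot: [0.707, 0.707, 0.0, 0.0]
contact_force: [0.7, 0.2, -0.2]
opening: 0.999
grip_force: 0.0
```

Run:
```python
from h import *
import pickle
s=ctrl.state();im=ctrl.read_camera("wrist")[:,:,::-1].copy()
cv2.imwrite("pics/w2.png",im);pickle.dump(s,open("w2.pkl","wb"));C=cam("wrist",s)
print(s["tool_pos"],yawof(s))
u,v=proj(C,[[.585,.067,.09]])[0].astype(int);print(u,v)
b=mask(im,98,120,120,40)
bb,l=blobs(b,200)
for c,st in bb: print(c,st)
ct=max(cv2.findContours(b,0,1)[0],key=lambda c:cv2.contourArea(c) if abs(c[:,0,0].mean()-u)<80 else 0)[:,0,:]
P=onz(C,ct,.09)[:,:2];c0=np.array([.585,.067])
from scipy.optimize import least_squares
f=least_squares(lambda c:np.hypot(*(P-c[:2]).T)-.032,c0,loss="soft_l1",f_scale=.0005)
d=np.hypot(*(P-f.x).T);print("bore",f.x,np.percentile(d,[5,25,50,75,95]))
cv2.imwrite("pics/w2c.png",cv2.resize(im[max(v-50,0):v+60,u-60:u+60],None,fx=5,fy=5,interpolation=cv2.INTER_CUBIC))
```

```text
[ 0.58537383 -0.01458192  0.15107333] 89.94784929533584
317 136
[316.4 132.3] [ 268   82   98  103 6352]
bore [0.58463862 0.06777636] [0.03073849 0.03099371 0.03125078 0.03247484 0.03588222]
```

View pics/w2c.png

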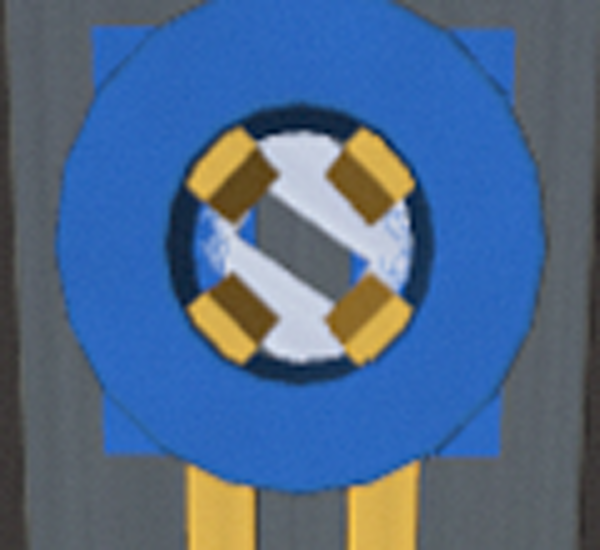

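The slot shows clearly: its edges run at about 33° down to the right, so the slot angle is about -33° in world axes. The bore hole centre, at crop (300,243), agrees with the ring fit at (0.5846, 0.0678). Next I hover over the head in the grasp orientation and measure again, which will also show any hand-eye bias.

```bash
python3 -c "
from h import *
plan(.5735,.2455,.26,194.45,11)"
```

```text
rows 11 [19.31, 19.18, -9.85] [0.01, 0.01, -9.49]
```

>>> {"method": "move_arm", "body": {
  "commands": [
    [19.3,19.2,-9.9,0,0,-9.5,1],
    [19.3,19.2,-9.9,0,0,-9.5,1],
    [19.3,19.2,-9.9,0,0,-9.5,1],
    [19.3,19.2,-9.9,0,0,-9.5,1],
    [19.3,19.2,-9.9,0,0,-9.5,1],
    [19.3,19.2,-9.9,0,0,-9.5,1],
    [19.3,19.2,-9.9,0,0,-9.5,1],
    [19.3,19.2,-9.9,0,0,-9.5,1],
    [19.3,19.2,-9.9,0,0,-9.5,1],
    [19.3,19.2,-9.9,0,0,-9.5,1],
    [19.3,19.2,-9.9,0,0,-9.5,1],
    [0,0,0,0,0,0,1],
    [0,0,0,0,0,0,1]
  ]
}}

```text
clock: 5.5
tool_pos: [0.5732, 0.2459, 0.2601]
eef_rot: [-0.126, 0.992, 0.0, 0.001]
contact_force: [-0.2, -0.3, -0.1]
opening: 1.002
grip_force: 0.0
```

Run:
```python
from h import *
s=ctrl.state();im=ctrl.read_camera("wrist")[:,:,::-1].copy()
cv2.imwrite("pics/w3.png",im);C=cam("wrist",s)
print(s["tool_pos"],yawof(s))
u,v=proj(C,[[.5735,.2455,.126]])[0].astype(int)
m=mask(im,4,20,150,90);k=np.zeros_like(m);k[v-50:v+50,u-60:u+60]=255;m&=k
m=cv2.morphologyEx(m,cv2.MORPH_CLOSE,np.ones((9,9)))
ct=max(cv2.findContours(m,0,1)[0],key=cv2.contourArea)
r=cv2.minAreaRect((onz(C,ct[:,0,:],.126)[:,:2]*1e4).astype(np.float32))
h=np.array(r[0])/1e4;print(u,v,h,r[1],r[2])
rot=lambda a:R.from_euler("z",a,degrees=True).as_matrix()[:2,:2]
e=np.linalg.solve(rot(194)-rot(90),np.array([.57349,.24554])-h)
print("bias in yaw axes",e,"head",h+rot(194)@e,"bore",np.array([.58464,.06775])+rot(90)@e)
plan(*(h+rot(194)@e),.0923,180+r[2] if r[2]<45 else 90+r[2],8)
```

```text
[0.57320587 0.24585581 0.2601009 ] -165.5560861913627
319 228 [0.57055469 0.24499407] (489.41705322265625, 195.61221313476562) 14.459450721740723
bias in yaw axes [-0.00141963  0.00125439] head [0.57223561 0.24412037] bore [0.58338561 0.06633037]
rows 8 [0.17, -0.13, 20.92] [-0.0, 0.0, -0.0]
```

The second rectangle came out 5 mm too long because the head's end face was in view. Correcting for that gives (0.573, 0.2455), which agrees with the first measurement, so the hand-eye bias is under 1 mm. Now I descend and grip.

>>> {"method": "move_arm", "body": {
  "commands": [
    [0,0,24,0,0,0,1],
    [0,0,24,0,0,0,1],
    [0,0,24,0,0,0,1],
    [0,0,24,0,0,0,1],
    [0,0,24,0,0,0,1],
    [0,0,24,0,0,0,1],
    [0,0,12,0,0,0,1],
    [0,0,12,0,0,0,1],
    [0,0,0,0,0,0,1],
    [0,0,0,0,0,0,0],
    [0,0,0,0,0,0,0],
    [0,0,0,0,0,0,0],
    [0,0,0,0,0,0,0],
    [0,0,0,0,0,0,0],
    [0,0,0,0,0,0,0]
  ],
  "force": 30
}}

```text
clock: 7.42
tool_pos: [0.5728, 0.2456, 0.0915]
eef_rot: [-0.127, 0.992, 0.0, -0.0]
contact_force: [0.5, 0.1, 0.2]
opening: 0.369
grip_force: 0.0
```

>>> {"method": "move_arm", "body": {
  "commands": [
    [0,0,0,0,0,0,0],
    [0,0,0,0,0,0,0],
    [0,0,0,0,0,0,0]
  ]
}}

```text
clock: 7.8
tool_pos: [0.5728, 0.2456, 0.0915]
eef_rot: [-0.127, 0.992, 0.0, -0.0]
contact_force: [-0.4, 0.8, 0.4]
opening: 0.22
grip_force: 30.0
```

>>> {"method": "move_arm", "body": {
  "commands": [
    [0,0,-15,0,0,0,0],
    [0,0,-25,0,0,0,0],
    [0,0,-30,0,0,0,0],
    [0,0,-30,0,0,0,0],
    [0,0,-15,0,0,0,0],
    [0,0,0,0,0,0,0]
  ]
}}

```text
clock: 8.55
tool_pos: [0.5733, 0.2458, 0.2077]
eef_rot: [-0.127, 0.992, 0.0, 0.001]
contact_force: [-0.1, -0.4, -1.8]
opening: 0.214
grip_force: 30.0
```

```bash
python3 -c "
from h import *
s=ctrl.state();print(s['tool_pos'],s['contact_force'],s['opening'])
plan(.5845,.0677,.2065,147,8)"
```

```text
[0.57334599 0.2457916  0.20765478] [-0.13466992 -0.37929553 -1.75436528] 0.21379236784523717
rows 8 [-3.92, -22.61, 0.14] [0.01, 0.01, 5.94]
```

>>> {"method": "move_arm", "body": {
  "commands": [
    [-3.9,-22.6,0,0,0,5.95,0],
    [-3.9,-22.6,0,0,0,5.95,0],
    [-3.9,-22.6,0,0,0,5.95,0],
    [-3.9,-22.6,0,0,0,5.95,0],
    [-3.9,-22.6,0,0,0,5.95,0],
    [-3.9,-22.6,0,0,0,5.95,0],
    [-3.9,-22.6,0,0,0,5.95,0],
    [-3.9,-22.6,0,0,0,5.95,0],
    [0,0,0,0,0,0,0],
    [0,0,0,0,0,0,0]
  ]
}}

```text
clock: 9.8
tool_pos: [0.5836, 0.0679, 0.2057]
eef_rot: [0.284, 0.959, -0.0, -0.0]
contact_force: [0.8, -0.1, -2.4]
opening: 0.215
grip_force: 30.0
```

Run:
```python
from h import *
s=ctrl.state();print(s['tool_pos'],yawof(s),s['contact_force'],s['opening'])
plan(.5845,.0677,.137,147,4)
S,D=cam("scene"),cam("side")
ims=[ctrl.read_camera(n)[:,:,::-1].copy() for n in("scene","side")]
# post nose and bore as seen: crops
out=[]
for C,i in zip((S,D),ims):
    u,v=proj(C,[[.5845,.0677,.12]])[0].astype(int)
    out.append(cv2.resize(i[v-55:v+55,u-40:u+40],None,fx=5,fy=5,interpolation=cv2.INTER_CUBIC))
cv2.imwrite("pics/c4.png",np.hstack(out))
```

```text
[0.58362309 0.06792962 0.20574236] 147.0410746147499 [ 0.81476708 -0.11226155 -2.42064465] 0.21474092618851995
rows 4 [-0.23, 0.08, 17.19] [-0.01, -0.01, 0.01]
```

View pics/c4.png

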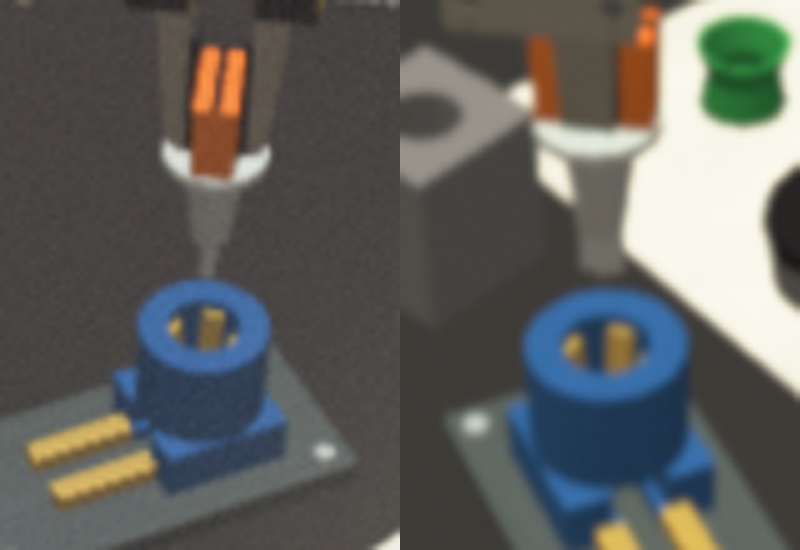

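The post hangs upright over the bore, centred in both views with the shank above the ring. I lower it, then push slowly.

>>> {"method": "move_arm", "body": {
  "commands": [
    [-0.5,0,18,0,0,0,0],
    [-0.4,0,18,0,0,0,0],
    [0,0,18,0,0,0,0],
    [0,0,16,0,0,0,0],
    [0,0,6,0,0,0,0],
    [0,0,0,0,0,0,0]
  ]
}}

```text
clock: 10.65
tool_pos: [0.5844, 0.0671, 0.1301]
eef_rot: [0.284, 0.959, -0.0, -0.0]
contact_force: [0.2, -0.4, -1.8]
opening: 0.22
grip_force: 30.0
```

>>> {"method": "move_arm", "body": {
  "commands": [
    [0,0,3,0,0,0,0],
    [0,0,3,0,0,0,0],
    [0,0,3,0,0,0,0],
    [0,0,2,0,0,0,0],
    [0,0,0,0,0,0,0]
  ]
}}

```text
clock: 11.28
tool_pos: [0.5845, 0.0671, 0.1193]
eef_rot: [0.284, 0.959, -0.0, -0.0]
contact_force: [-0.5, 0.1, -2.3]
opening: 0.217
grip_force: 30.0
```

>>> {"method": "move_arm", "body": {
  "commands": [
    [0,0,1.5,0,0,0,0],
    [0,0,1.5,0,0,0,0],
    [0,0,1.5,0,0,0,0],
    [0,0,0,0,0,0,0]
  ]
}}

```text
clock: 11.78
tool_pos: [0.5843, 0.0672, 0.1148]
eef_rot: [0.284, 0.959, -0.0, -0.0]
contact_force: [-0.6, 0.4, -2.2]
opening: 0.213
grip_force: 30.0
```

The tang has entered the slot: the tool is below the blocked height and meets no resistance. I keep going down to home.

>>> {"method": "move_arm", "body": {
  "commands": [
    [0,0,2,0,0,0,0],
    [0,0,2,0,0,0,0],
    [0,0,2,0,0,0,0],
    [0,0,1.5,0,0,0,0],
    [0,0,1.5,0,0,0,0],
    [0,0,0,0,0,0,0]
  ]
}}

```text
clock: 12.52
tool_pos: [0.5845, 0.0673, 0.1062]
eef_rot: [0.284, 0.959, 0.0, -0.0]
contact_force: [-3.8, 4.2, 4.7]
opening: 0.219
grip_force: 30.0
```

>>> {"method": "move_arm", "body": {
  "commands": [
    [0.4,0,1,0,0,0,0],
    [0,0,1,0,0,0,0],
    [0,0,1,0,0,0,0],
    [0,0,0.7,0,0,0,0],
    [0,0,0,0,0,0,0]
  ]
}}

```text
clock: 13.15
tool_pos: [0.5845, 0.0675, 0.103]
eef_rot: [0.284, 0.959, 0.0, 0.0]
contact_force: [-4.7, 3.4, 7.2]
opening: 0.215
grip_force: 30.0
```

>>> {"method": "move_arm", "body": {
  "commands": [
    [0.4,0,0.7,0,0,0,0],
    [0,0,0.7,0,0,0,0],
    [0,0,0.7,0,0,0,0],
    [0,0,0,0,0,0,0]
  ]
}}

```text
clock: 13.65
tool_pos: [0.5846, 0.0675, 0.1014]
eef_rot: [0.284, 0.959, 0.0, 0.001]
contact_force: [-4.7, 2.2, 11.5]
opening: 0.219
grip_force: 30.0
```

>>> {"method": "move_arm", "body": {
  "commands": [
    [0.4,0,0.6,0,0,0,0],
    [0,0,0.6,0,0,0,0],
    [0,0,0,0,0,0,0]
  ]
}}

```text
clock: 14.02
tool_pos: [0.5847, 0.0676, 0.1014]
eef_rot: [0.284, 0.959, 0.0, 0.001]
contact_force: [-6.8, 0.5, 21.8]
opening: 0.217
grip_force: 30.0
```

>>> {"method": "move_arm", "body": {
  "commands": [
    [-0.4,0,0.5,0,0,0,0],
    [0,0,0,0,0,0,0]
  ]
}}

```text
clock: 14.28
tool_pos: [0.5847, 0.0675, 0.1014]
eef_rot: [0.284, 0.959, 0.0, 0.001]
contact_force: [-10.9, 1.3, 27.1]
opening: 0.214
grip_force: 30.0
```

>>> {"method": "move_arm", "body": {
  "commands": [
    [0,0,-1.2,0,0,0,0.6],
    [0,0,0,0,0,0,0.6],
    [0,0,0,0,0,0,0.6],
    [0,0,0,0,0,0,0.6],
    [0,0,0,0,0,0,0.6]
  ]
}}

```text
clock: 14.9
tool_pos: [0.5839, 0.0675, 0.0995]
eef_rot: [0.284, 0.959, -0.0, -0.0]
contact_force: [0.7, -0.7, 0.5]
opening: 0.601
grip_force: 0.0
```

>>> {"method": "move_arm", "body": {
  "commands": [
    [0,0,-10,0,0,0,0.7],
    [0,0,-25,0,0,0,1],
    [0,0,-35,0,0,0,1],
    [0,0,-40,0,0,0,1],
    [0,0,-40,0,0,0,1]
  ]
}}

```text
clock: 15.52
tool_pos: [0.5838, 0.0675, 0.2517]
eef_rot: [0.284, 0.959, 0.0, 0.0]
contact_force: [0.9, -0.4, 0.8]
opening: 0.998
grip_force: 0.0
```

```bash
python3 -c "
from h import *
s=ctrl.state();print(s['tool_pos'])
plan(.47,-.30,.25,-12,16)"
```

```text
[0.5837966  0.06752221 0.25170772]
rows 16 [-33.88, 0.21, 0.11] [0.0, -0.0, 9.93]
```

>>> {"method": "move_arm", "body": {
  "commands": [
    [-33.9,0.2,0.1,0,0,9.95,1],
    [-33.9,0.2,0.1,0,0,9.95,1],
    [-33.9,0.2,0.1,0,0,9.95,1],
    [-33.9,0.2,0.1,0,0,9.95,1],
    [-33.9,0.2,0.1,0,0,9.95,1],
    [-33.9,0.2,0.1,0,0,9.95,1],
    [-33.9,0.2,0.1,0,0,9.95,1],
    [-33.9,0.2,0.1,0,0,9.95,1],
    [-33.9,0.2,0.1,0,0,9.95,1],
    [-33.9,0.2,0.1,0,0,9.95,1],
    [-33.9,0.2,0.1,0,0,9.95,1],
    [-33.9,0.2,0.1,0,0,9.95,1],
    [-33.9,0.2,0.1,0,0,9.95,1],
    [-33.9,0.2,0.1,0,0,9.95,1],
    [-33.9,0.2,0.1,0,0,9.95,1],
    [-33.9,0.2,0.1,0,0,9.95,1],
    [0,0,0,0,0,0,1],
    [0,0,0,0,0,0,1]
  ]
}}

```text
clock: 17.77
tool_pos: [0.47, -0.2998, 0.2489]
eef_rot: [0.994, -0.106, 0.001, 0.0]
contact_force: [-0.2, 0.4, 0.1]
opening: 0.998
grip_force: 0.0
```

Run:
```python
from h import *
import pickle
s=ctrl.state();im=ctrl.read_camera("wrist")[:,:,::-1].copy()
cv2.imwrite("pics/w5.png",im);C=cam("wrist",s);pickle.dump(s,open("w5.pkl","wb"))
print(s["tool_pos"],yawof(s))
# is post still home? orange head in scene/side
S,D=cam("scene"),cam("side");cs=[]
for n in("scene","side"):
    i=ctrl.read_camera(n)[:,:,::-1].copy();cv2.imwrite(f"pics/{n}5.png",i)
    bb=[(c,st[4]) for c,st in blobs(mask(i,4,14,170),40)[0] if c[0]>200];print(n,bb);cs.append(bb[0][0])
print(tri(S,cs[0],D,cs[1]))
bb,l=blobs(cv2.inRange(cv2.cvtColor(im,cv2.COLOR_BGR2HSV),(0,150,60),(4,255,255)),150)
for c,st in bb: print(c,st,onz(C,c,.068)[0])
```

```text
[ 0.4700335  -0.29976472  0.24886716] -12.141210305211612
scene [(array([353.2, 217.5]), np.int32(108))]
side []Traceback (most recent call last):
  File "<stdin>", line 10, in <module>
IndexError: list index out of range
```

View pics/w5.png

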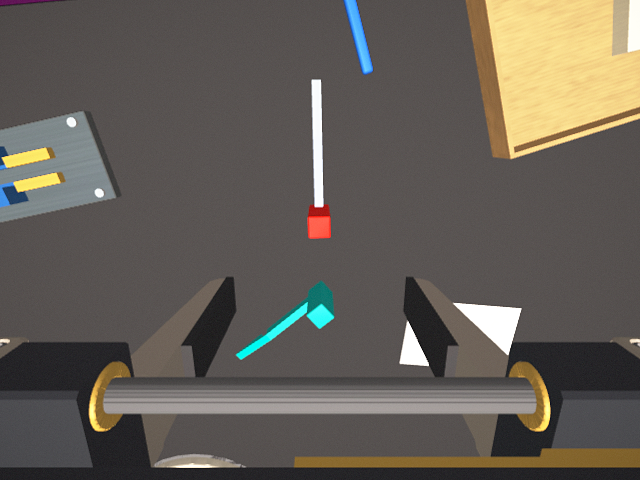

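The red handle's top is at (319,228), with the blade running up to its tip at (317,80). The turquoise look-alike is at (320,300), clear of the fingers.

Run:
```python
from h import *
import pickle
s=pickle.load(open("w5.pkl","rb"));C=cam("wrist",s);im=cv2.imread("pics/w5.png")
print("home head would be at",proj(cam("scene"),[[.5846,.0677,.116],[.5846,.0677,.125]]))
print("col319 hsv V/R:",[(y,im[y,319].tolist()) for y in range(202,242,4)])
hsv=cv2.cvtColor(im,cv2.COLOR_BGR2HSV)
red=cv2.inRange(hsv,(0,150,60),(5,255,255))|cv2.inRange(hsv,(175,150,60),(180,255,255));red[:190]=0;red[250:]=0;red[:,:290]=0;red[:,350:]=0
V=hsv[:,:,2][red>0];t=cv2.threshold(V,0,255,cv2.THRESH_OTSU)[0]
top=red.copy();top[hsv[:,:,2]<=t]=0;top=cv2.morphologyEx(top,cv2.MORPH_OPEN,np.ones((3,3)))
ct=max(cv2.findContours(top,0,1)[0],key=cv2.contourArea)
r=cv2.minAreaRect((onz(C,ct[:,0,:],.068)[:,:2]*1e4).astype(np.float32));h=np.array(r[0])/1e4
print("handle top",t,h,r[1],r[2])
bl=cv2.inRange(hsv,(0,0,140),(180,60,255));bl[:60]=0;bl[204:]=0;bl[:,:300]=0;bl[:,335:]=0
ys=np.where(bl.any(1))[0];print(ys.min(),ys.max())
rows=[y for y in range(ys.min()+2,200,4)]
tip=onz(C,[np.where(bl[ys.min()+1])[0].mean(),ys.min()],.004)[0]
mid=onz(C,[[np.where(bl[y])[0].mean(),y] for y in rows],.012)
d=np.polyfit(mid[:,0],mid[:,1],1);print("tip",tip,"blade ang",np.degrees(np.arctan(d[0])),"len",np.hypot(*(tip[:2]-h)),"h->tip",np.degrees(np.arctan2(*(tip[:2]-h)[::-1])))
```

```text
home head would be at [[352.76711901 221.7934333 ]
 [352.94736265 219.00851039]]
col319 hsv V/R: [(202, [254, 253, 251]), (206, [247, 235, 243]), (210, [28, 30, 170]), (214, [17, 19, 164]), (218, [76, 97, 255]), (222, [80, 101, 255]), (226, [79, 98, 255]), (230, [76, 94, 255]), (234, [72, 90, 255]), (238, [79, 79, 151])]
handle top 209.0 [ 0.46137266 -0.29775012] (233.71421813964844, 239.451416015625) 77.8521728515625
79 203
tip [ 0.61111669 -0.32604105  0.004     ] blade ang -10.954415372547544 len 0.15239308819477815 h->tip -10.698707479890837
```

The blade length of 152.4 mm matches, and so does the height. The scene centroid of the head is consistent with the post still home. I move over the handle and descend.

```bash
python3 -c "
from h import *
plan(.4614,-.2978,.030,-11.3,8)"
```

```text
rows 8 [-1.13, 0.02, 27.27] [0.0, -0.0, -0.11]
```

>>> {"method": "move_arm", "body": {
  "commands": [
    [-4.5,0,20,0,0,-0.8,1],
    [-4.5,0,35,0,0,0,1],
    [0,0,35,0,0,0,1],
    [0,0,35,0,0,0,1],
    [0,0,35,0,0,0,1],
    [0,0,35,0,0,0,1],
    [0,0,14,0,0,0,1],
    [0,0,10,0,0,0,1],
    [0,0,0,0,0,0,0],
    [0,0,0,0,0,0,0],
    [0,0,0,0,0,0,0],
    [0,0,0,0,0,0,0],
    [0,0,0,0,0,0,0],
    [0,0,0,0,0,0,0],
    [0,0,0,0,0,0,0],
    [0,0,0,0,0,0,0]
  ],
  "force": 45
}}

```text
clock: 19.92
tool_pos: [0.4605, -0.2976, 0.0291]
eef_rot: [0.995, -0.1, -0.0, -0.0]
contact_force: [-0.1, 0.3, -0.2]
opening: 0.26
grip_force: 45.0
```

>>> {"method": "move_arm", "body": {
  "commands": [
    [0,0,-10,0,0,0,0],
    [0,0,-25,0,0,0,0],
    [0,0,-35,0,0,0,0],
    [0,0,-35,0,0,0,0],
    [0,0,-15,0,0,0,0],
    [0,0,0,0,0,0,0]
  ]
}}

```text
clock: 20.68
tool_pos: [0.4609, -0.2979, 0.1498]
eef_rot: [0.995, -0.1, 0.001, 0.0]
contact_force: [0.0, 0.4, -2.3]
opening: 0.258
grip_force: 45.0
```

```bash
python3 -c "
from h import *
s=ctrl.state();print(s['tool_pos'],yawof(s),s['opening'],s['contact_force'])
plan(.5829,-.182,.13,89.6,11)"
```

```text
[ 0.46094298 -0.2979209   0.14981615] -11.442048717502374 0.2579120757137892 [ 0.03551679  0.36762851 -2.25014265]
rows 11 [17.24, -2.75, 1.81] [0.01, -0.0, -9.19]
```

>>> {"method": "move_arm", "body": {
  "commands": [
    [17.2,-2.7,1.8,0,0,-9.2,0],
    [17.2,-2.7,1.8,0,0,-9.2,0],
    [17.2,-2.7,1.8,0,0,-9.2,0],
    [17.2,-2.7,1.8,0,0,-9.2,0],
    [17.2,-2.7,1.8,0,0,-9.2,0],
    [17.2,-2.7,1.8,0,0,-9.2,0],
    [17.2,-2.7,1.8,0,0,-9.2,0],
    [17.2,-2.7,1.8,0,0,-9.2,0],
    [17.2,-2.7,1.8,0,0,-9.2,0],
    [17.2,-2.7,1.8,0,0,-9.2,0],
    [17.2,-2.7,1.8,0,0,-9.2,0],
    [0,0,0,0,0,0,0],
    [0,0,15,0,0,0,0],
    [0,0,25,0,0,0,0],
    [0,0,20,0,0,0,0],
    [0,0,10,0,0,0,0],
    [0,0,0,0,0,0,0]
  ]
}}

```text
clock: 22.8
tool_pos: [0.5818, -0.1823, 0.0584]
eef_rot: [0.709, 0.705, -0.0, -0.001]
contact_force: [0.7, -0.7, -1.5]
opening: 0.26
grip_force: 45.0
```

Run:
```python
from h import *
import pickle
s=ctrl.state();im=ctrl.read_camera("wrist")[:,:,::-1].copy()
cv2.imwrite("pics/w6.png",im);C=cam("wrist",s);pickle.dump(s,open("w6.pkl","wb"))
print(s["tool_pos"],yawof(s),s["contact_force"])
```

```text
[ 0.58178167 -0.18231588  0.05836312] 89.7114328041624 [ 0.66126572 -0.68580647 -1.48883554]
```

View pics/w6.png

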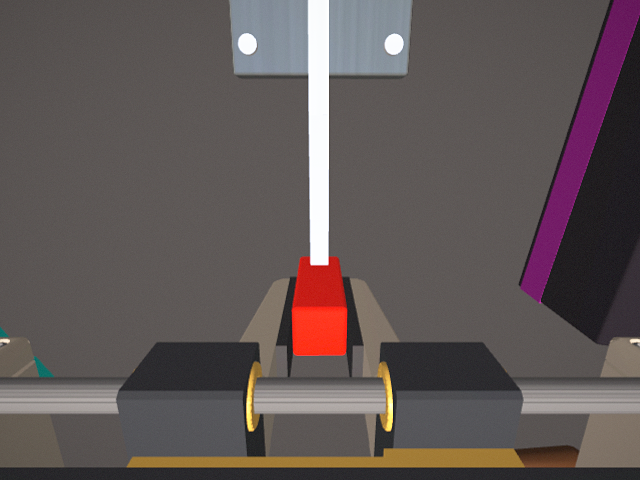

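The blade points straight up the image, centred at column 318.5. The apron screws at (247,44) and (394,44) have their midpoint at 320.5, so a shift of about 1.1 mm along tool y is needed. I apply it and lower to the apron.

>>> {"method": "move_arm", "body": {
  "commands": [
    [0,1.1,6,0,0,0,0],
    [0,0,6,0,0,0,0],
    [0,0,1,0,0,0,0],
    [0,0,0,0,0,0,0]
  ]
}}

```text
clock: 23.35
tool_pos: [0.5834, -0.1822, 0.0463]
eef_rot: [0.709, 0.706, -0.0, -0.0]
contact_force: [-0.3, -0.0, -1.5]
opening: 0.255
grip_force: 45.0
```

>>> {"method": "move_arm", "body": {
  "commands": [
    [0,0,0.7,0,0,0,0],
    [0,0,0.7,0,0,0,0],
    [0,0,0,0,0,0,0]
  ]
}}

```text
clock: 23.72
tool_pos: [0.5834, -0.1822, 0.0449]
eef_rot: [0.709, 0.706, 0.0, -0.0]
contact_force: [-0.3, -0.2, -1.3]
opening: 0.257
grip_force: 45.0
```

Run:
```python
from h import *
s=ctrl.state();print(s['tool_pos'],yawof(s),s['contact_force'],s['ft_torque'])
out=[]
for n in("scene","side"):
    i=ctrl.read_camera(n)[:,:,::-1].copy();C=cam(n);u,v=proj(C,[[.584,.01,.05]])[0].astype(int)
    out.append(cv2.resize(i[v-55:v+55,u-40:u+40],None,fx=5,fy=5,interpolation=cv2.INTER_CUBIC))
cv2.imwrite("pics/c7.png",np.hstack(out))
```

```text
[ 0.58336657 -0.1822141   0.04488239] 89.75561699761 [-0.32292385 -0.23213895 -1.28507273] [-0.0847436  -0.12349699  0.02998969]
```

View pics/c7.png

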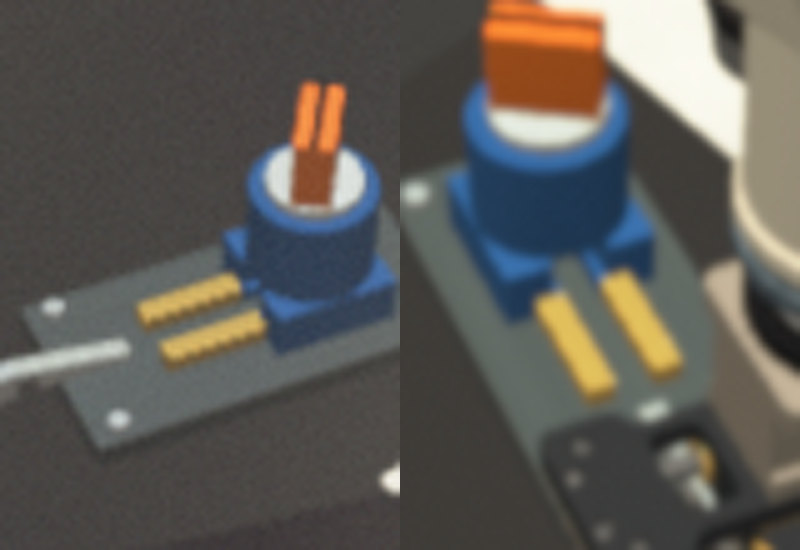

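The collar is down on the rim. The blade tip lies on the apron, lined up with the gap between the rail ends. I lower 1 mm more and slide in.

>>> {"method": "move_arm", "body": {
  "commands": [
    [0,0,1,0,0,0,0],
    [6,0,0,0,0,0,0],
    [8,0,0,0,0,0,0],
    [8,0,0,0,0,0,0],
    [8,0,0,0,0,0,0],
    [0,0,0,0,0,0,0]
  ]
}}

```text
clock: 24.58
tool_pos: [0.5835, -0.1515, 0.0439]
eef_rot: [0.708, 0.706, -0.0, -0.0]
contact_force: [-0.2, -0.2, -1.2]
opening: 0.256
grip_force: 45.0
```

>>> {"method": "move_arm", "body": {
  "commands": [
    [8,0,0,0,0,0,0],
    [8,0,0,0,0,0,0],
    [8,0,0,0,0,0,0],
    [8,0,0,0,0,0,0],
    [8,0,0,0,0,0,0],
    [0,0,0,0,0,0,0]
  ]
}}

```text
clock: 25.32
tool_pos: [0.5836, -0.1116, 0.0439]
eef_rot: [0.708, 0.706, -0.0, -0.0]
contact_force: [0.3, -0.0, -1.7]
opening: 0.259
grip_force: 45.0
```

>>> {"method": "move_arm", "body": {
  "commands": [
    [5,0,0,0,0,0,0],
    [5,0,0,0,0,0,0],
    [5,0,0,0,0,0,0],
    [5,0,0,0,0,0,0],
    [5,0,0,0,0,0,0],
    [5,0,0,0,0,0,0],
    [0,0,0,0,0,0,0]
  ]
}}

```text
clock: 26.2
tool_pos: [0.5838, -0.0818, 0.0439]
eef_rot: [0.708, 0.706, 0.0, -0.0]
contact_force: [-0.2, -0.2, -0.9]
opening: 0.259
grip_force: 45.0
```

>>> {"method": "move_arm", "body": {
  "commands": [
    [4,0,0,0,0,0,0],
    [4,0,0,0,0,0,0],
    [4,0,0,0,0,0,0],
    [4,0,0,0,0,0,0],
    [0,0,0,0,0,0,0]
  ]
}}

```text
clock: 26.82
tool_pos: [0.5835, -0.0661, 0.0436]
eef_rot: [0.708, 0.706, -0.0, -0.0]
contact_force: [-0.6, -1.7, -6.8]
opening: 0.259
grip_force: 45.0
```

>>> {"method": "move_arm", "body": {
  "commands": [
    [3,0,0.4,0,0,0,0],
    [3,0,0.2,0,0,0,0],
    [3,0,0,0,0,0,0],
    [3,0,0,0,0,0,0],
    [0,0,0,0,0,0,0]
  ]
}}

```text
clock: 27.45
tool_pos: [0.5842, -0.0547, 0.0435]
eef_rot: [0.709, 0.706, -0.0, 0.0]
contact_force: [-0.7, -5.2, -4.2]
opening: 0.26
grip_force: 45.0
```

>>> {"method": "move_arm", "body": {
  "commands": [
    [3,0,0,0,0,0,0],
    [3,0,0,0,0,0,0],
    [3,0,0,0,0,0,0],
    [0,0,0,0,0,0,0]
  ]
}}

```text
clock: 27.95
tool_pos: [0.5844, -0.0459, 0.0436]
eef_rot: [0.709, 0.706, 0.0, 0.001]
contact_force: [0.9, -4.2, -4.2]
opening: 0.258
grip_force: 45.0
```

>>> {"method": "move_arm", "body": {
  "commands": [
    [3,0,0,0,0,0,0],
    [3,0,0,0,0,0,0],
    [3,0,0,0,0,0,0],
    [3,0,0,0,0,0,0],
    [0,0,0,0,0,0,0]
  ]
}}

```text
clock: 28.58
tool_pos: [0.5844, -0.0339, 0.0435]
eef_rot: [0.709, 0.705, 0.0, 0.001]
contact_force: [0.1, -4.5, -4.3]
opening: 0.258
grip_force: 45.0
```

>>> {"method": "move_arm", "body": {
  "commands": [
    [1.5,0,0,0,0,0,0],
    [1.5,0,0,0,0,0,0],
    [0,0,0,0,0,0,0]
  ]
}}

```text
clock: 28.95
tool_pos: [0.5843, -0.0304, 0.0434]
eef_rot: [0.709, 0.706, 0.0, 0.0]
contact_force: [-0.3, -4.2, -4.2]
opening: 0.252
grip_force: 45.0
```

Still no hard stop, so I edge forward until the handle meets the rails.

>>> {"method": "move_arm", "body": {
  "commands": [
    [0.8,0,0,0,0,0,0],
    [0.8,0,0,0,0,0,0],
    [0,0,0,0,0,0,0]
  ]
}}

```text
clock: 29.32
tool_pos: [0.5843, -0.029, 0.0435]
eef_rot: [0.709, 0.706, -0.0, 0.0]
contact_force: [1.5, -6.4, -3.8]
opening: 0.26
grip_force: 45.0
```

>>> {"method": "move_arm", "body": {
  "commands": [
    [0.8,0,0,0,0,0,0],
    [0.8,0,0,0,0,0,0],
    [0,0,0,0,0,0,0]
  ]
}}

```text
clock: 29.7
tool_pos: [0.5843, -0.0288, 0.0435]
eef_rot: [0.708, 0.706, -0.001, 0.001]
contact_force: [-0.1, -15.2, -2.5]
opening: 0.258
grip_force: 45.0
```

The handle is against the rails: motion has stopped and the force is rising. I ease down, release and retreat upward.

>>> {"method": "move_arm", "body": {
  "commands": [
    [0,0,0.5,0,0,0,0],
    [-0.8,0,0,0,0,0,0],
    [0,0,0,0,0,0,0.5],
    [0,0,0,0,0,0,0.5],
    [0,0,0,0,0,0,0.5],
    [0,0,0,0,0,0,0.5]
  ]
}}

```text
clock: 30.45
tool_pos: [0.5841, -0.0276, 0.0428]
eef_rot: [0.709, 0.706, 0.0, -0.0]
contact_force: [-0.1, 0.3, 0.4]
opening: 0.501
grip_force: 0.0
```

>>> {"method": "move_arm", "body": {
  "commands": [
    [0,0,-8,0,0,0,0.5],
    [0,0,-20,0,0,0,0.5],
    [0,0,-30,0,0,0,0.5],
    [0,0,-35,0,0,0,0.5],
    [0,0,-35,0,0,0,0.5],
    [-40,0,-35,0,0,0,0.5],
    [-50,0,0,0,0,0,0.5],
    [-50,0,0,0,0,0,0.5],
    [-50,0,0,0,0,0,0.5],
    [-50,0,0,0,0,0,0.5],
    [0,0,0,0,0,0,0.5],
    [0,0,0,0,0,0,0.5]
  ]
}}

```text
clock: 31.95
tool_pos: [0.5828, -0.2674, 0.2059]
eef_rot: [0.709, 0.705, 0.0, -0.0]
contact_force: [0.5, -0.1, 0.2]
opening: 0.504
grip_force: 0.0
```

Run:
```python
from h import *
out=[];S,D=cam("scene"),cam("side")
for n in("scene","side"):
    i=ctrl.read_camera(n)[:,:,::-1].copy();C=cam(n);u,v=proj(C,[[.584,.03,.07]])[0].astype(int)
    out.append(cv2.resize(i[v-55:v+55,u-40:u+40],None,fx=5,fy=5,interpolation=cv2.INTER_CUBIC))
    for k,h0,h1 in(("red",0,3),("orange",4,14)): print(n,k,[(c.tolist(),int(st[4])) for c,st in blobs(mask(i,h0,h1,170))[0]])
    print(proj(C,[[.5846,.0677,.116],[.5846,.0677,.125],[.584,-.0293,.058]]).round(1).tolist())
cv2.imwrite("pics/c8.png",np.hstack(out))
```

```text
scene red [([82.5, 178.1], 333), ([315.4, 251.5], 200)]
scene orange [([352.8, 215.6], 118), ([67.7, 365.9], 260)]
[[352.8, 221.8], [352.9, 219.0], [315.2, 251.0]]
side red [([334.2, 249.0], 353)]
side orange [([312.3, 186.1], 430)]
[[313.5, 189.0], [313.3, 185.4], [334.4, 243.8]]
```

View pics/c8.png

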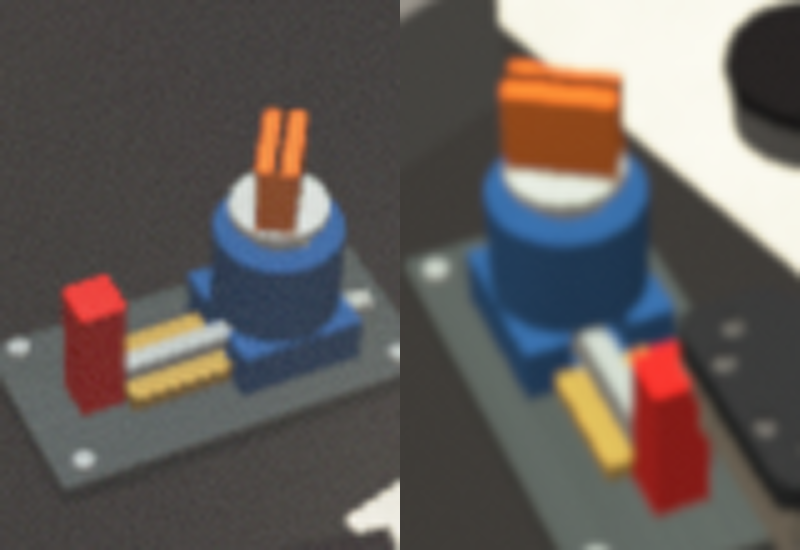

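The wedge handle stands against the rail ends with its blade through the tunnel. The collar is clear of the rim and the post is upright, so I hand in.

```bash
python3 -c "
from bench import ctrl
print(ctrl.hand_in())"
```

```text
the job is handed in; nothing more can be done
None
```

I seated the post fully home in the stand and let go, then drove the wedge through until its handle met the rails; the post now stands loose and raised on the blade. The job is handed in at about 32 s, and I got no verdict back.

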